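# Raise a stacked power module on the cam-lift inspection stage

### The job

Lay the copper heat spreader flat and squarely on the middle of the yellow stage, lined up with the stage's long side, then set the black power module on top of it so that the edges of the two are flush. Let go of the stack, then swing the red-handled cam lever up until it stands upright and the stage is at its highest, neither short of it nor past it, and finish while still holding the lever there: it is sprung and falls back if released. Leave the screwdriver, the jar and the yellow meter where they lie.

Things in the scene. Friction and masses are not known exactly. Their poses are not given: they have to be found in the camera images.
- spreader_center (a point): Copper heat spreader, a plain flat plate 70 x 54 x 10 mm (x, y, z), about 0.3 kg, lying flat on the table. The point is its centre, half-way up (5 mm above its underside); x along the 70 mm side, z up.
- module_center (a point): Black power module, a flat block 70 x 54 x 12 mm (x, y, z) with a white label on top, about 0.15 kg, lying flat on the table. The point is its centre, half-way up (6 mm above its underside); x along the 70 mm side, z up. Which of the two parts lies nearer the robot varies.
- stage_top (a point): Top centre of the yellow lift stage, a plate 80 x 44 x 10 mm, top 64 mm above the table when down. x along the 80 mm side (roughly away from the robot), y to the lever's side, z up. The parts overhang it 5 mm on each y side; beside it nothing is over 44 mm high. On its +x side a fixed white camera, 36 mm wide, top 98 mm above the table, lens front 86 mm from the stage centre.
- stage (a joint): Lift of the stage in m: 0 down, 0.0083 at the highest point of the cam. It is driven only by the cam lever.
- lever (a joint): Angle of the cam lever, rad: 0 at its rest stop, where it points to the stage's -x side, 0.25 rad above level; grows as the handle goes up and over towards +x. At 1.32 it is upright and the stage at its highest; beyond that, up to the stop at 2.2, the stage sinks again. A spring pulls it back to 0: about 7 N at the handle when upright.
- lever_grip (a point): Point on the axis of the red handle bar (round, 16 mm thick, 60 mm long, parallel to the stage's y), 90 mm from the lever's turning axis and 85 mm from the stage centre along y. The bar runs from 35 mm before it (the 10 mm thick lever arm is at that end) to 25 mm beyond it along +y. 54 mm above the table when the lever rests. The bar can turn between gripping fingers.
- lever_pivot (a point): Point on the lever's turning axis, fixed to the fixture, 32 mm above the table, level with the handle point along y. Its axes are the stage's. The lever turns about +y: the handle point is at pivot + 90 mm * (-cos a, 0, sin a) in these axes, a = 0.25 + lever.
- screwdriver: Loose green-handled screwdriver lying on the bench on the robot's side of the work, a bystander, about 200 mm long and 26 mm thick; origin under its middle.
- jar: Small closed jar, 54 mm in diameter and 60 mm high, a bystander standing beyond the work; origin at the centre of its underside.
- meter: Yellow handheld meter lying on its back, 150 x 75 x 32 mm plus a 6 mm dial, a bystander to the robot's right; origin at the centre of its underside.
Not all that is in view belongs to the job. Of the things that look like the part that bears module_center, take the one that is nearest to the robot's base at the start.

How it is judged (in metres and radians):
On the way, in this order (a step that is already met when the one before it is completed fails the run):
1. the copper spreader lies squarely on the stage, let go (x of spreader_center in the frame of stage_top between -0.007 and 0.007 m and y of spreader_center in the frame of stage_top between -0.007 and 0.007 m and z of spreader_center in the frame of stage_top between 0.003 and 0.0075 m and angle between the x axis of spreader_center and the x axis of stage_top, either way round below 0.12 rad and contact force between each of the arm, the fingers and spreader below 0.05 N), for 0.2 s.
2. the module lies flush on the spreader, let go, with the lever still down (all of step 1 and x of module_center in the frame of spreader_center between -0.005 and 0.005 m and y of module_center in the frame of spreader_center between -0.005 and 0.005 m and z of module_center in the frame of spreader_center between 0.009 and 0.0135 m and angle between the x axis of module_center and the x axis of spreader_center, either way round below 0.1 rad and contact force between each of the arm, the fingers and module below 0.05 N and value of joint lever below 0.3 rad), for 0.2 s.
At the end, for the whole second after the job is handed in: The fingers alone hold the lever (over 1 N), at rest within 0.16 rad of upright (1.321), stage lifted over 7.9 mm; spreader flat on the stage within 7 mm in x and y and 0.12 rad; module flat on it within 5 mm and 0.10 rad, either way round; the arm touches neither part (all of step 1 and x of module_center in the frame of spreader_center between -0.005 and 0.005 m and y of module_center in the frame of spreader_center between -0.005 and 0.005 m and z of module_center in the frame of spreader_center between 0.009 and 0.0135 m and angle between the x axis of module_center and the x axis of spreader_center, either way round below 0.1 rad and contact force between each of the arm, the fingers and module below 0.05 N and value of joint lever between 1.161 and 1.481 rad and value of joint stage above 0.0079 m and contact force between the fingers and lever above 1 N and velocity of joint lever between -0.1 and 0.1 rad/s and linear speed of each of spreader, module below 0.03 m/s and contact force between each of spreader, module, screwdriver, jar, meter and lever below 0.05 N); the arm keeps its last pose, push and grip.
It fails at once if the screwdriver is disturbed (moved over 20 mm) (distance of screwdriver from where it was at the start of the episode above 0.02 m).
It fails at once if the jar is disturbed (moved over 20 mm) (distance of jar from where it was at the start of the episode above 0.02 m).
It fails at once if the meter is disturbed (moved over 20 mm) (distance of meter from where it was at the start of the episode above 0.02 m).
It also fails if it takes over 72 s, if anything falls off the work surface, if the arm or the gripper's body presses on something with over 40 N, if the wrist force passes 120 N, or if a joint passes its speed limit or range.

### The arm

A 6-joint arm with a two-finger parallel gripper is mounted at the origin on the work surface. World frame = base frame: x ahead of the robot, y to its left, z up, the work surface at z = 0. Lengths are in m, angles in degrees, forces in N, time in s.
With the tool pointing down it reaches from about 0.325 to 0.75 m from the base axis. Payload 7.6 kg.
Tool frame: the origin (TCP) lies on the mounting face of the last link; the fingertips stand 173 mm ahead of it and the grasp point (between the pads) lies pinch_z ahead of it (pinch_z is the distance from the TCP to the grasp point, in m); z points along the fingers, y is the line along which they close (so a half turn about z gives the same grasp; the last joint's range is limited). The gripper opens to 85 mm and grips with 20 to 120 N. Pads are 22 mm wide; open, the fingers measure 114 mm over their backs; the gripper's body (76 mm by 85 mm) begins 54 mm behind the grasp point. The pads swing forward as they close: fully open they stand 13 mm farther back than shut.
Start: joints at [-73.528, 2.991, 80.254, -0, 96.75, -4.028], TCP at [0.184, -0.492, 0.405] pointing down, gripper open.
Joint ranges: [-166.34, 166.34], [-52.06, 124.39], [6.96, 135.62], [-60.46, 240.46], [14.63, 156.25], [-167.68, 167.68]. Speed limits (degrees/s): [147.25, 147.25, 172.46, 180, 180, 180].

### API

Orientations are given as a 3x3 rotation matrix whose columns are the frame's x, y, z axes.
In Python, from station import observe, read_camera, camera_model, sign_off, pinch_z gives the robot as it stands.
- The arm moves only by the shell command python3 -m creep 'ROWS'. ROWS is JSON, a list of rows, each a list of 7 numbers: the shift along the tool's x, y, z in mm, then the turn, a rotation vector about the tool's x, y, z in degrees, then the finger opening in mm, from 0 to 85.4. A call has 1 to 8 rows; each row shifts and turns the commanded pose from where the row before left it, along the tool's axes as they then stand; what a row does not reach is not made up. A row lasts 1/12 s, in which the tool goes at most 41.7 mm and 7.16 degrees, less where a joint would pass 70% of its speed; a pose out of reach is approached as far as the arm can. A call is refused whole if a number of a shift passes 41.7 or a number of a turn 7.16, either way. A call with a gripper value outside its range is refused whole. The fingers move at their own pace and stop on an object; the grip force is fixed at half the most. Time passes only in rows, so rows that do not move let the fingers close. It gives the time, the measured TCP pose, the force, the opening and the grip force at its end, in the units of the state.
- observe(): the state, without advancing time (a new reading comes with each control period).
- read_camera(name): name is "scene" or "side" or "wrist"; returns the picture (420x560x3 uint8, red, green, blue); there is no depth.
- camera_model(name): a dict with "K" (3x3 intrinsics, pixels), "xyz" and "orientation" of the camera in the world. Camera axes: x right, y down, z forward; pixel columns grow to the right and rows downward; lengths in m; the calibration is good to about 2 mm. A picture is of the moment at which its call begins: read the wrist's pose just before it. camera_model takes no time and is no camera call; for the wrist camera it gives the pose at the moment of the call.
- sign_off(): hands the job in; it is judged then, once.
The state is a dict: "time_s": time; "joint_pos": joint angles; "dq": joint speeds; "joint_efforts": joint torques, N m; "tool_pos": TCP position; "tool_rot": TCP orientation; "wrist_force": force on the tool from outside, world axes, zero at the start; "moment": the same for the moment, N m; "opening": opening from 0.0 (shut) to 1.0 (fully open); "finger_force": force on a finger pad.
Only numpy, scipy, OpenCV 4.12 (cv2) and the standard library are available. Lean on these libraries where they do the work, as an engineer would, in place of code of your own. Each camera call takes 0.05 s, during which the arm holds its last target. There are 200 camera calls.

## Working session

There is one attempt and no reset: what is moved stays moved. The work goes in short steps, Python scripts to look and compute and a shell command to move; the robot and the scene stay as the last step left them, time stands still between calls to the robot, and variables do not carry over. Pictures are saved under pics/ and viewed, at most 10 in all, crops included, and the job is handed in when it is done.

```bash
ls; mkdir -p pics
cat > h.py <<'E'
import numpy as np, cv2, json
from station import *
def ray(cam,u,v,z):
    m=cam if isinstance(cam,dict) else camera_model(cam)
    d=np.array(m["orientation"])@np.linalg.inv(np.array(m["K"]))@np.array([u,v,1.]); o=np.array(m["xyz"])
    return o+d*(z-o[2])/d[2]
def proj(m,p):
    q=np.array(m["K"])@np.array(m["orientation"]).T@(np.array(p)-np.array(m["xyz"])); return q[:2]/q[2]
def save(n,im): cv2.imwrite(f"pics/{n}.png",im[:,:,::-1])
E
python3 - <<'E'
from h import *
a=read_camera("scene");b=read_camera("side")
np.save("scene.npy",a);np.save("side.npy",b)
save("scene",a);save("side",b)
for c in("scene","side","wrist"):
    m=camera_model(c);print(c,np.round(m["K"],1).tolist(),np.round(m["xyz"],3),np.round(m["orientation"],3).tolist())
o=observe();print(o,pinch_z)
E
```

```text
pics
scene [[457.5, 0.0, 282.6], [0.0, 457.5, 210.8], [0.0, 0.0, 1.0]] [ 0.967 -0.678  1.036] [[0.803, 0.486, -0.346], [0.597, -0.652, 0.468], [0.002, -0.582, -0.813]]
side [[415.7, 0.0, 274.5], [0.0, 415.7, 206.1], [0.0, 0.0, 1.0]] [0.466 0.829 0.691] [[-0.996, -0.048, 0.073], [-0.087, 0.555, -0.827], [-0.001, -0.83, -0.557]]
wrist [[306.7, 0.0, 274.4], [0.0, 306.7, 205.3], [0.0, 0.0, 1.0]] [ 0.256 -0.465  0.373] [[0.35, -0.893, -0.283], [-0.937, -0.334, -0.104], [-0.002, 0.301, -0.954]]
{'time_s': 0.1, 'joint_pos': array([-7.35266631e+01,  3.02394801e+00,  8.03061001e+01,  8.03891735e-04,
        9.67495673e+01, -4.02751822e+00]), 'dq': array([-0.00403111, -0.17357197, -0.15982397, -0.09833713, -0.10828202,
       -0.01937382]), 'joint_efforts': array([ 4.45565929e-04, -3.82583499e+01, -3.60986495e+01, -1.08580912e-04,
        4.78177317e-03,  2.31433449e-05]), 'tool_pos': array([ 0.18388612, -0.49171941,  0.4039631 ]), 'tool_rot': array([[ 9.36666410e-01,  3.50222633e-01, -3.80672225e-04],
       [ 3.50222822e-01, -9.36665463e-01,  1.33646299e-03],
       [ 1.11497061e-04, -1.38514009e-03, -9.99999034e-01]]), 'wrist_force': array([0.67484327, 0.24053512, 0.30095161]), 'moment': array([0.00416422, 0.04163221, 0.0534092 ]), 'finger_force': 0.0, 'opening': 0.99899383567963} 0.1547
```

View pics/scene.png

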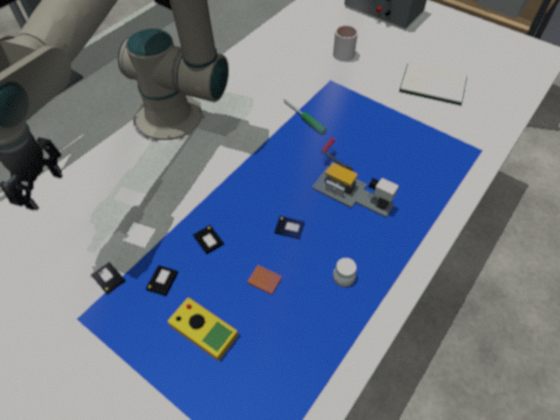

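View pics/side.png

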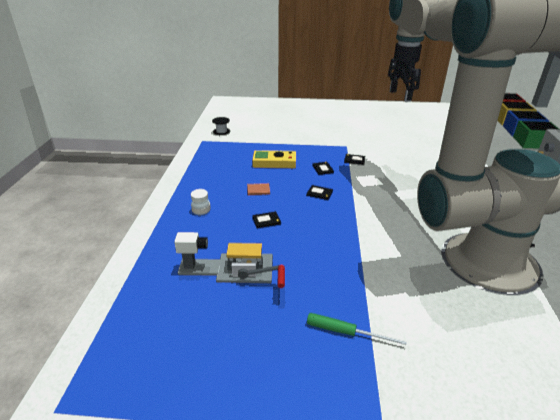

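Scene view: the stage is at (341,177) with the lever handle at (328,146), and the copper plate is at (264,279). The module look-alikes are at (108,278), (162,280), (208,239) and (290,227). The meter is at (203,328), the jar at (345,271) and the screwdriver at (306,117). Next I measure all of them.

```bash
cat >> h.py <<'E'
def blobs(im,kind,m,z,amin=30):
    h=cv2.cvtColor(im,cv2.COLOR_RGB2HSV).astype(int);H,S,V=h[...,0],h[...,1],h[...,2]
    r,g,b=[im[...,i].astype(int) for i in range(3)]
    M={'copper':((H<14)|(H>174))&(S>110)&(V>90),'black':(V<75)&(b<70),'yellow':(H>17)&(H<32)&(S>150)&(V>120),'red':((H<6)|(H>172))&(S>170)&(V>80),'green':(H>50)&(H<85)&(S>120)}[kind]
    M=cv2.morphologyEx(M.astype(np.uint8),cv2.MORPH_CLOSE,np.ones((3,3),np.uint8))
    out=[]
    for c in cv2.findContours(M,cv2.RETR_EXTERNAL,cv2.CHAIN_APPROX_NONE)[0]:
        if cv2.contourArea(c)<amin: continue
        P=np.array([ray(m,u,v,z)[:2] for u,v in c[:,0,:]])
        (cx,cy),(w,hh),an=cv2.minAreaRect((P*1000).astype(np.float32))
        if w<hh: w,hh,an=hh,w,an-90
        out.append((c[:,0,:].mean(0).round(0),round(cx,1),round(cy,1),round(w,1),round(hh,1),round((an+90)%180-90,1)))
    return out
E
python3 - <<'E'
from h import *
for c in("scene","side"):
    im=np.load(c+".npy");m=camera_model(c)
    for k,z in(("copper",.01),("black",.012),("yellow",.064),("red",.054),("green",.013)):
        for b in blobs(im,k,m,z):
            if 150<b[1]<1000 and -700<b[2]<500: print(c,k,*b, 'r',round(np.hypot(b[1],b[2])))
E
```

```text
scene copper [263. 280.] 617.4 -283.5 62.7 50.7 9.1 r 679
scene black [196. 321.] 559.4 -465.5 32.6 30.4 -47.6 r 728
scene black [431. 313.] 996.4 -118.4 142.2 82.7 88.2 r 1003
scene black [162. 280.] 416.5 -437.6 68.5 54.1 -71.2 r 604
scene black [108. 278.] 304.3 -511.9 71.9 50.2 -9.6 r 596
scene black [208. 239.] 427.7 -279.9 71.4 51.1 -16.8 r 511
scene black [282. 226.] 562.3 -127.5 51.7 34.3 -68.5 r 577
scene black [382. 203.] 735.0 97.6 57.2 36.0 -6.5 r 741
scene black [486. 203.] 970.4 271.3 88.1 26.4 -89.1 r 1008
scene black [373. 184.] 682.7 144.2 31.9 19.0 -77.4 r 698
scene black [343. 184.] 610.9 83.0 88.2 50.6 21.9 r 617
scene yellow [203. 328.] 597.9 -478.5 141.0 70.0 2.4 r 766
scene yellow [342. 174.] 608.0 82.7 77.4 45.5 2.5 r 614
scene green [310. 120.] 388.4 250.3 77.4 23.4 -13.2 r 462
side copper [281. 276.] 515.5 107.4 71.2 12.1 -85.4 r 527
side copper [258. 189.] 614.3 -276.3 65.0 55.3 8.0 r 674
side black [252. 271.] 584.9 98.8 73.5 33.3 42.5 r 593
side black [230. 264.] 638.9 84.1 50.2 19.6 -85.1 r 644
side black [190. 263.] 735.6 79.4 64.2 47.2 -74.5 r 740
side black [201. 243.] 729.2 3.6 45.5 23.4 -76.2 r 729
side black [266. 220.] 572.9 -110.3 68.9 61.9 20.8 r 583
side black [318. 192.] 424.2 -268.5 68.5 62.5 -16.9 r 502
side black [323. 168.] 412.2 -425.5 78.8 55.7 -71.4 r 592
side black [355. 160.] 300.3 -497.7 66.5 64.8 -6.8 r 581
side black [221. 132.] 813.7 -691.9 64.7 47.6 15.9 r 1068
side yellow [244. 250.] 603.6 88.8 77.2 47.0 4.9 r 610
side yellow [273. 159.] 575.9 -379.2 134.0 106.0 2.8 r 690
side red [281. 276.] 512.6 154.0 66.6 11.3 -86.0 r 535
side green [331. 324.] 401.8 245.0 100.0 31.4 -13.4 r 471
```

Module candidates, by distance from the base:

| Pixel | Distance |
|---|---|
| (208,239) | 0.51 m |
| (290,227) | 0.58 m |
| (108,278) | 0.60 m |
| (162,280) | 0.60 m |

I choose (208,239). The only copper plate is at (264,279). One close crop will check both.

```bash
python3 - <<'E'
from h import *
im=np.load("scene.npy")[205:305,180:330]
save("crop1",cv2.resize(im,None,fx=4,fy=4,interpolation=cv2.INTER_CUBIC))
E
cat >> h.py <<'E'
def go(x,y,z,yaw):
    "delta in the current tool axes, mm; and the z turn, deg"
    o=observe();R=np.array(o["tool_rot"]);d=R.T@(np.array([x,y,z])-o["tool_pos"])*1000
    y0=np.degrees(np.arctan2(R[1,0],R[0,0])); 
    print("shift",d.round(1),"turn",round(-((yaw-y0+180)%360-180),1),"yaw",round(y0,1),"tilt",np.degrees(R[:2,2]).round(2),"t",round(o["time_s"],2),"open",round(o["opening"],3),"F",o["wrist_force"].round(1),"ff",round(o["finger_force"],1),"tcp",np.round(o["tool_pos"]*1000,1))
E
```

```text
(no output)
```

View pics/crop1.png

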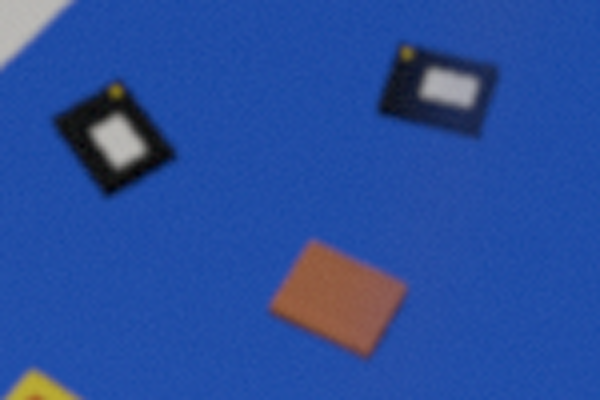

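```bash
python3 -m creep '[[40,-4,7,0,0,0,85],[40,-4,7,0,0,0,85],[40,-4,7,0,0,0,85],[40,-4,7,0,0,0,85],[40,-4,7,0,0,0,85],[40,-4,7,0,0,0,85],[40,-4,7,0,0,0,85],[40,-4,7,0,0,0,85]]'
python3 -m creep '[[40,-4,7,0,0,0,85],[40,-4,7,0,0,0,85],[40,-4,7,0,0,0,85],[39,-3,7,0,0,0,85],[0,0,0,0,0,6,85],[0,0,0,0,0,6,85],[0,0,0,0,0,0,85]]'
python3 -c "
from h import *
go(.616,-.28,.32,8.5)"
```

```text
time_s: 0.77
tool_pos: [0.474, -0.3484, 0.3479]
tool_rot: [[0.937, 0.35, -0.001], [0.35, -0.937, 0.0], [-0.0, -0.0, -1.0]]
wrist_force: [0.7, -0.7, 0.8]
opening: 0.993
finger_force: 0.0
time_s: 1.35
tool_pos: [0.6167, -0.2794, 0.3191]
tool_rot: [[0.989, 0.145, -0.002], [0.145, -0.989, 0.001], [-0.002, -0.001, -1.0]]
wrist_force: [-0.8, -1.1, -0.1]
opening: 1.001
finger_force: 0.0
shift [-0.8  0.5 -0.9] turn -0.1 yaw 8.4 tilt [-0.12  0.06] t 1.35 open 1.001 F [-0.8 -1.1 -0.1] ff 0.0 tcp [ 616.7 -279.4  319.1]
```

The crop shows the chosen black block (full-frame pixel 208,239) with a white label and yellow dot, and the plain copper plate at (264,279). Arm is above the plate, so now a wrist look.

Run:
```python
from h import *
m=camera_model("wrist");im=read_camera("wrist");save("w1",im)
for b in blobs(im,"copper",m,.01,300): print(*b)
```

```text
[276. 189.] 616.0 -281.8 68.1 52.0 9.5
```

View pics/w1.png

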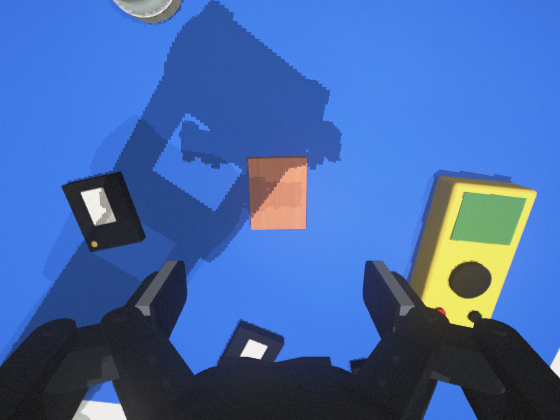

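The wrist view shows the plate at (276,189), midway between the fingers, with the meter well clear to the right. I descend and grip.

```bash
python3 -m creep '[[-1,2.3,37,0,0,-1,85],[0,0,37,0,0,0,85],[0,0,37,0,0,0,85],[0,0,30,0,0,0,85],[0,0,6,0,0,0,75],[0,0,0,0,0,0,65],[0,0,0,0,0,0,45],[0,0,0,0,0,0,45]]'
python3 -m creep '[[0,0,0,0,0,0,45],[0,0,0,0,0,0,45],[0,0,0,0,0,0,45],[0,0,0,0,0,0,45]]'
python3 -c "
from h import *
go(.616,-.2818,.172,9.5)"
```

```text
time_s: 2.07
tool_pos: [0.6161, -0.283, 0.1772]
tool_rot: [[0.986, 0.166, 0.004], [0.166, -0.986, -0.002], [0.004, 0.003, -1.0]]
wrist_force: [0.8, -0.3, -3.0]
opening: 0.597
finger_force: 62.8
time_s: 2.4
tool_pos: [0.6161, -0.2828, 0.1766]
tool_rot: [[0.986, 0.165, 0.004], [0.165, -0.986, -0.002], [0.003, 0.003, -1.0]]
wrist_force: [-1.0, -1.2, 7.6]
opening: 0.602
finger_force: 64.2
shift [ 0.1 -1.1  4.6] turn 0.0 yaw 9.5 tilt [ 0.22 -0.13] t 2.4 open 0.602 F [-1.  -1.2  7.6] ff 64.2 tcp [ 616.1 -282.8  176.6]
```

```bash
python3 -m creep '[[0,0,-20,0,0,0,45],[0,0,-40,0,0,0,45],[0,0,-40,0,0,0,45],[-3,-35,-20,0,0,0,45],[-3,-35,-20,0,0,0,45],[-3,-35,-20,0,0,0,45],[-3,-35,-20,0,0,0,45],[-3,-35,-20,0,0,0,45]]'
python3 -m creep '[[-3,-35,0,0,0,0,45],[-3,-35,0,0,0,0,45],[-3,-35,0,0,0,0,45],[-3,-35,0,0,0,0,45],[-3,-35,0,0,0,0,45],[0,0,0,0,0,6.5,45],[0,0,0,0,0,0,45]]'
python3 - <<'E'
from h import *
go(.606,.086,.3,3)
m=camera_model("wrist");im=read_camera("wrist");save("w2",im);o=observe()
for b in blobs(im,"copper",m,o["tool_pos"][2]-.167,300): print(*b)
for b in blobs(im,"yellow",m,.064,300): print(*b)
for b in blobs(im,"red",m,.058,100): print('red',*b)
E
```

```text
time_s: 3.07
tool_pos: [0.5708, -0.1107, 0.3745]
tool_rot: [[0.986, 0.165, -0.0], [0.165, -0.986, 0.0], [-0.0, -0.0, -1.0]]
wrist_force: [1.1, 0.6, -2.7]
opening: 0.604
finger_force: 64.0
time_s: 3.65
tool_pos: [0.5274, 0.0596, 0.3739]
tool_rot: [[0.999, 0.052, 0.0], [0.052, -0.999, -0.0], [0.0, 0.0, -1.0]]
wrist_force: [0.1, -0.3, -3.0]
opening: 0.602
finger_force: 64.1
shift [ 79.8 -22.3  73.9] turn -0.0 yaw 3.0 tilt [ 0.01 -0.  ] t 3.65 open 0.602 F [ 0.1 -0.3 -3. ] ff 64.1 tcp [527.4  59.6 373.9]
[266. 258.] 527.3 59.5 69.3 53.0 2.3
[175. 202.] 559.9 108.1 28.7 6.8 -87.0
[253. 104.] 603.9 82.3 78.9 43.2 3.7
red [176. 201.] 512.0 157.1 59.3 14.2 -87.0
```

View pics/w2.png

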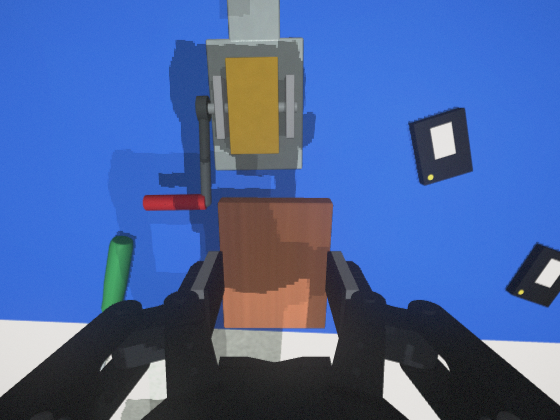

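The wrist view shows the plate centred in the grip at (266,258). The stage is at (253,104), which gives (0.604, 0.0825) at yaw 3.7°. The handle is at (176,201), consistent with the lever geometry. I move over the stage and lower.

```bash
python3 -m creep '[[26,-6.3,20,0,0,-0.7,45],[26,-6.3,30,0,0,0,45],[26,-6.3,30,0,0,0,45],[0,0,25,0,0,0,45],[0,0,16,0,0,0,45],[0,0,0,0,0,0,45],[0,0,0,0,0,0,45]]'
python3 -c "
from h import *
go(.6043,.0825,.2425,3.7)"
```

```text
time_s: 4.28
tool_pos: [0.6049, 0.0803, 0.2519]
tool_rot: [[0.998, 0.065, -0.002], [0.065, -0.998, -0.0], [-0.002, 0.0, -1.0]]
wrist_force: [0.6, -0.4, -2.7]
opening: 0.598
finger_force: 64.2
shift [-0.4 -2.2  9.4] turn 0.0 yaw 3.7 tilt [-0.12 -0.02] t 4.28 open 0.598 F [ 0.6 -0.4 -2.7] ff 64.2 tcp [604.9  80.3 251.9]
```

```bash
python3 -m creep '[[-0.4,-2.2,4,0,0,0,45],[0,0,4,0,0,0,45],[0,0,1,0,0,0,45],[0,0,0,0,0,0,45]]'
python3 -c "
from h import *
go(.6043,.0825,.2425,3.7)"
```

```text
time_s: 4.62
tool_pos: [0.6042, 0.0835, 0.2443]
tool_rot: [[0.998, 0.065, 0.001], [0.065, -0.998, -0.0], [0.001, 0.0, -1.0]]
wrist_force: [0.3, -0.1, -4.1]
opening: 0.597
finger_force: 64.2
shift [0.  1.  1.8] turn 0.0 yaw 3.7 tilt [ 0.05 -0.  ] t 4.62 open 0.597 F [ 0.3 -0.1 -4.1] ff 64.2 tcp [604.2  83.5 244.3]
```

```bash
python3 -m creep '[[0,0.5,2,0,0,0,45],[0,0,0,0,0,0,45],[0,0,0,0,0,0,45],[0,0,0,0,0,0,45]]'; python3 -m creep '[[0,0,1,0,0,0,45],[0,0,0,0,0,0,45],[0,0,0,0,0,0,45],[0,0,0,0,0,0,45]]'
python3 -c "
from h import *
go(.6043,.0825,.2425,3.7)"
```

```text
time_s: 4.95
tool_pos: [0.6043, 0.0831, 0.2418]
tool_rot: [[0.998, 0.065, 0.0], [0.065, -0.998, -0.0], [0.0, 0.0, -1.0]]
wrist_force: [0.2, 0.3, -3.9]
opening: 0.598
finger_force: 64.2
time_s: 5.28
tool_pos: [0.6043, 0.0831, 0.2407]
tool_rot: [[0.998, 0.065, 0.0], [0.065, -0.998, -0.0], [0.0, 0.0, -1.0]]
wrist_force: [0.1, -0.3, -3.2]
opening: 0.598
finger_force: 64.2
shift [-0.   0.6 -1.8] turn 0.0 yaw 3.7 tilt [ 0. -0.] t 5.28 open 0.598 F [ 0.1 -0.3 -3.2] ff 64.2 tcp [604.3  83.1 240.7]
```

```bash
for i in 1; do python3 -m creep '[[0,0,1,0,0,0,45],[0,0,0,0,0,0,45],[0,0,0,0,0,0,45]]'; python3 -m creep '[[0,0,1,0,0,0,45],[0,0,0,0,0,0,45],[0,0,0,0,0,0,45]]'; done | grep -E "pos|force"
```

```text
tool_pos: [0.6043, 0.0831, 0.2405]
wrist_force: [-3.2, 0.0, 3.2]
finger_force: 65.1
tool_pos: [0.6043, 0.0831, 0.2404]
wrist_force: [-7.0, -0.8, 8.6]
finger_force: 65.8
```

```bash
python3 -m creep '[[0,0,-1,0,0,0,45],[0,0,0,0,0,0,60],[0,0,0,0,0,0,75],[0,0,0,0,0,0,75],[0,0,0,0,0,0,75],[0,0,0,0,0,0,75]]'
python3 -m creep '[[0,0,-15,0,0,0,75],[0,0,-35,0,0,0,75],[0,0,-40,0,0,0,75],[0,0,-40,0,0,0,75],[0,0,0,0,0,0,75],[0,0,0,0,0,0,75]]'
python3 - <<'E'
from h import *
go(.606,.086,.3,3)
m=camera_model("wrist");im=read_camera("wrist");save("w3",im)
for b in blobs(im,"copper",m,.074,300): print(*b)
for b in blobs(im,"yellow",m,.064,100): print('y',*b)
for b in blobs(im,"red",m,.058,100): print('red',*b)
E
```

```text
time_s: 6.28
tool_pos: [0.6043, 0.0831, 0.2395]
tool_rot: [[0.998, 0.065, 0.0], [0.065, -0.998, -0.0], [0.0, 0.0, -1.0]]
wrist_force: [0.3, 0.0, -0.1]
opening: 0.88
finger_force: 0.0
time_s: 6.78
tool_pos: [0.6045, 0.0831, 0.3733]
tool_rot: [[0.998, 0.065, 0.007], [0.065, -0.998, 0.0], [0.007, 0.0, -1.0]]
wrist_force: [-0.4, 0.9, -0.9]
opening: 0.878
finger_force: 0.0
shift [ 1.2 -2.8 73.3] turn 0.7 yaw 3.7 tilt [0.4  0.02] t 6.78 open 0.878 F [-0.4  0.9 -0.9] ff 0.0 tcp [604.5  83.1 373.3]
[269. 192.] 604.9 86.8 69.2 45.2 3.2
y [270. 157.] 640.7 88.4 34.6 3.6 -86.3
```

View pics/w3.png

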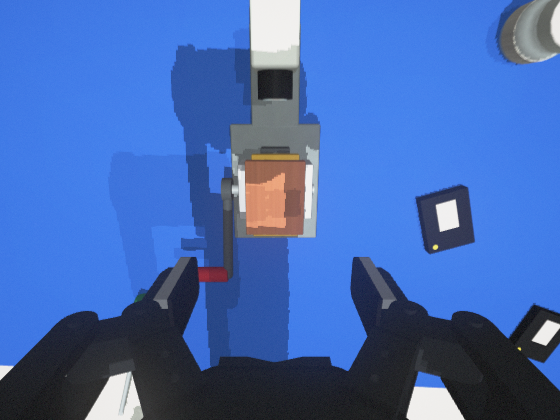

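Copper plate at cols 245–306 sits centred over the yellow strip (cols 252–299, row 157) and aligned with it. Next I move over the module.

```bash
python3 -m creep '[[-20,34.5,5,0,0,0,85],[-20,34.5,5,0,0,0,85],[-20,34.5,5,0,0,0,85],[-20,34.5,5,0,0,0,85],[-20,34.5,5,0,0,0,85],[-20,34.5,5,0,0,0,85],[-20,34.5,5,0,0,0,85],[-20,34.5,5,0,0,0,85]]' >/dev/null
python3 -m creep '[[-20,34.5,5,0,0,0,85],[-20,34.5,5,0,0,0,85],[0,0,0,0,0,7,85],[0,0,0,0,0,7,85],[0,0,0,0,0,6.5,85],[0,0,0,0,0,0,85],[0,0,0,0,0,0,85]]'
python3 - <<'E'
from h import *
go(.426,-.275,.32,-17)
m=camera_model("wrist");im=read_camera("wrist");save("w4",im)
for b in blobs(im,"black",m,.012,300): print(*b)
E
```

```text
time_s: 8.08
tool_pos: [0.4268, -0.2739, 0.3182]
tool_rot: [[0.958, -0.286, -0.002], [-0.286, -0.958, 0.002], [-0.002, -0.001, -1.0]]
wrist_force: [-0.0, 0.3, 0.5]
opening: 0.994
finger_force: 0.0
shift [-0.4  1.2 -1.8] turn 0.4 yaw -16.6 tilt [-0.12  0.09] t 8.08 open 0.994 F [-0.   0.3  0.5] ff 0.0 tcp [ 426.8 -273.9  318.2]
[277. 358.] 255.9 -229.4 677.4 213.3 73.4
[535. 245.] 302.3 -505.6 73.4 53.9 -8.8
[271. 187.] 424.3 -278.4 68.8 52.9 -16.7
[446. 155.] 413.2 -435.1 70.9 56.2 -70.8
[50. 82.] 572.0 -121.8 72.9 57.3 21.0
```

View pics/w4.png

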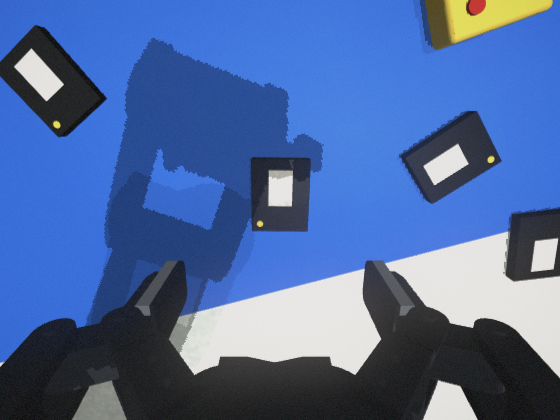

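Chosen module at (271,187) sits between the fingers, with neighbours clear at (446,155) and (50,82). I descend and grip.

```bash
python3 -m creep '[[-1.1,5,37,0,0,0,85],[0,0,37,0,0,0,85],[0,0,37,0,0,0,85],[0,0,26,0,0,0,85],[0,0,4,0,0,0,75],[0,0,0,0,0,0,65],[0,0,0,0,0,0,45],[0,0,0,0,0,0,45]]'
python3 -m creep '[[0,0,0,0,0,0,45],[0,0,0,0,0,0,45],[0,0,0,0,0,0,45],[0,0,0,0,0,0,45]]'
python3 -c "
from h import *
go(.4243,-.2784,.177,-16.7)"
```

```text
time_s: 8.8
tool_pos: [0.4253, -0.279, 0.1813]
tool_rot: [[0.958, -0.288, 0.003], [-0.288, -0.958, -0.002], [0.004, 0.001, -1.0]]
wrist_force: [-0.1, 0.1, -1.7]
opening: 0.578
finger_force: 62.2
time_s: 9.13
tool_pos: [0.4252, -0.279, 0.1812]
tool_rot: [[0.957, -0.289, 0.004], [-0.289, -0.957, -0.003], [0.004, 0.001, -1.0]]
wrist_force: [-1.0, 2.3, 7.0]
opening: 0.578
finger_force: 63.1
shift [-1.1 -0.3  4.2] turn -0.1 yaw -16.8 tilt [ 0.21 -0.15] t 9.13 open 0.578 F [-1.   2.3  7. ] ff 63.1 tcp [ 425.2 -279.   181.2]
```

```bash
python3 -m creep '[[0,0,-20,0,0,0,45],[0,0,-40,0,0,0,45],[0,0,-40,0,0,0,45],[0,-35,-20,0,0,0,45],[0,-35,-20,0,0,0,45],[0,-35,-20,0,0,0,45],[0,-35,-20,0,0,0,45],[0,-35,-20,0,0,0,45]]' >/dev/null
python3 -m creep '[[0,-35,0,0,0,0,45],[0,-35,0,0,0,0,45],[0,-35,0,0,0,0,45],[0,-35,0,0,0,0,45],[0,-35,0,0,0,-6.8,45],[0,0,0,0,0,-6.8,45],[0,0,0,0,0,-6.8,45],[0,0,0,0,0,0,45]]'
python3 - <<'E'
from h import *
go(.6043,.083,.254,3.7)
m=camera_model("wrist");im=read_camera("wrist");save("w5",im);o=observe()
M=lambda z:blobs(im,"black",m,z,300)
for b in M(o["tool_pos"][2]-.1692): print(*b)
for b in blobs(im,"copper",m,.074,300): print('c',*b)
for b in blobs(im,"yellow",m,.064,50): print('y',*b)
E
```

```text
time_s: 10.47
tool_pos: [0.5256, 0.0572, 0.3792]
tool_rot: [[0.998, 0.069, 0.001], [0.069, -0.998, -0.0], [0.001, 0.0, -1.0]]
wrist_force: [-0.8, -0.2, -1.4]
opening: 0.574
finger_force: 62.3
shift [ 80.2 -20.3 125.3] turn 0.2 yaw 3.9 tilt [ 0.06 -0.01] t 10.47 open 0.574 F [-0.8 -0.2 -1.4] ff 62.3 tcp [525.6  57.2 379.2]
[276. 346.] 492.1 51.5 339.8 139.3 -86.1
[435. 143.] 590.1 -11.2 28.1 23.1 20.3
[204. 128.] 589.4 92.9 33.7 6.0 0.3
c [173. 196.] 517.5 151.9 56.7 12.6 -86.1
c [251. 101.] 604.3 82.5 69.2 52.9 3.2
y [238. 316.] 382.4 87.3 11.1 10.4 -86.1
y [252. 148.] 566.5 80.0 41.4 2.7 -86.1
y [251.  57.] 641.7 84.8 42.2 2.3 -86.1
```

View pics/w5.png

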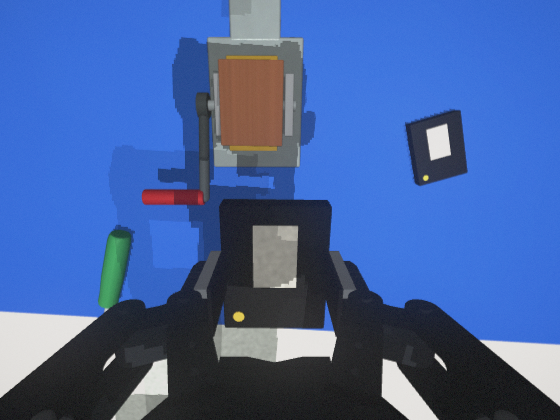

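Run:
```python
from h import *
im=cv2.imread("pics/w5.png");m=camera_model("wrist");o=observe();T=o["tool_pos"];R=o["tool_rot"]
g=im.astype(int).sum(2);print([(r,g[r,285],g[r,240]) for r in range(196,212)]);print([(r,g[r,270],g[r,300]) for r in range(322,332)])
for z in(.157,.163,.1692,.175):
    for n,u,v in(("rear",276,327),("front",276,206),("front_bot",276,200),("fl",221,206),("fr",330,206),("rl",225,327),("rr",326,327)):
        print(z,n,(R.T@(ray(m,u,v,T[2]-z+(-.012 if n=="front_bot" else 0))-T)*1000).round(1)[:2],end=' ')
    print()
```

```text
[(196, np.int64(274), np.int64(233)), (197, np.int64(271), np.int64(228)), (198, np.int64(263), np.int64(215)), (199, np.int64(208), np.int64(117)), (200, np.int64(125), np.int64(114)), (201, np.int64(124), np.int64(100)), (202, np.int64(120), np.int64(96)), (203, np.int64(108), np.int64(95)), (204, np.int64(120), np.int64(105)), (205, np.int64(124), np.int64(98)), (206, np.int64(115), np.int64(108)), (207, np.int64(125), np.int64(112)), (208, np.int64(124), np.int64(114)), (209, np.int64(136), np.int64(106)), (210, np.int64(126), np.int64(109)), (211, np.int64(129), np.int64(90))]
[(322, np.int64(163), np.int64(172)), (323, np.int64(159), np.int64(176)), (324, np.int64(150), np.int64(161)), (325, np.int64(158), np.int64(173)), (326, np.int64(166), np.int64(170)), (327, np.int64(200), np.int64(191)), (328, np.int64(351), np.int64(348)), (329, np.int64(502), np.int64(563)), (330, np.int64(507), np.int64(688)), (331, np.int64(501), np.int64(685))]
0.157 rear [-26.6   0.9] 0.157 front [36.2  0.8] 0.157 front_bot [35.3  0.9] 0.157 fl [ 36.2 -23. ] 0.157 fr [36.2 24.2] 0.157 rl [-26.6 -24.3] 0.157 rr [-26.6  25.6] 
0.163 rear [-31.5   1. ] 0.163 front [34.3  0.9] 0.163 front_bot [33.5  0.9] 0.163 fl [ 34.3 -24.1] 0.163 fr [34.2 25.4] 0.163 rl [-31.5 -25.5] 0.163 rr [-31.5  26.8] 
0.1692 rear [-36.5   1. ] 0.1692 front [32.3  0.9] 0.1692 front_bot [31.7  1. ] 0.1692 fl [ 32.3 -25.2] 0.1692 fr [32.3 26.5] 0.1692 rl [-36.5 -26.7] 0.1692 rr [-36.6  28.1] 
0.175 rear [-41.3   1. ] 0.175 front [30.4  0.9] 0.175 front_bot [30.  1.] 0.175 fl [ 30.4 -26.3] 0.175 fr [30.4 27.6] 0.175 rl [-41.3 -27.8] 0.175 rr [-41.3  29.3]
```

The wrist view shows the module centred in the grip (cols 220–331, rows 200–327). Yellow strips show at both ends of the plate at rows 57 and 148, so the plate is centred at (0.604, 0.0825). I carry the module over.

```bash
python3 -m creep '[[27,-6.8,15,0,0,0.2,45],[27,-6.8,25,0,0,0,45],[27,-6.7,30,0,0,0,45],[0,0,30,0,0,0,45],[0,0,15,0,0,0,45],[0,0,0,0,0,0,45],[0,0,0,0,0,0,45],[0,0,0,0,0,0,45]]' >/dev/null
python3 -c "
from h import *
go(.6055,.0831,.2552,3.7)"
```

```text
shift [-0.1 -1.8 10.9] turn -0.4 yaw 3.3 tilt [0.21 0.01] t 11.18 open 0.577 F [-0.2 -0.2 -1.1] ff 62.6 tcp [605.6  81.3 266.1]
```

```bash
python3 -m creep '[[0,-1.3,5,0,0,-0.3,45],[0,0,3,0,0,0,45],[0,0,0,0,0,0,45],[0,0,0,0,0,0,45],[0,0,0,0,0,0,45]]' >/dev/null
python3 -c "
from h import *
go(.6055,.0831,.2552,3.7)"
python3 -m creep '[[0,0,1.5,0,0,0,45],[0,0,0,0,0,0,45],[0,0,0,0,0,0,45]]' |grep -E "pos|wrist"
python3 -m creep '[[0,0,1,0,0,0,45],[0,0,0,0,0,0,45],[0,0,0,0,0,0,45]]'|grep -E "pos|wrist"
```

```text
shift [ 0.3 -0.1  0.9] turn -0.0 yaw 3.7 tilt [ 0.03 -0.  ] t 11.6 open 0.576 F [ 0.5  0.  -1.4] ff 62.6 tcp [605.2  83.  256.1]
tool_pos: [0.6053, 0.083, 0.2552]
wrist_force: [-1.5, -0.6, 4.8]
tool_pos: [0.6054, 0.083, 0.255]
wrist_force: [-4.4, 1.2, 9.5]
```

```bash
python3 -m creep '[[0,0,-1,0,0,0,45],[0,0,0,0,0,0,60],[0,0,0,0,0,0,75],[0,0,0,0,0,0,75],[0,0,0,0,0,0,75],[0,0,0,0,0,0,75]]' >/dev/null
python3 -m creep '[[0,0,-15,0,0,0,75],[0,0,-35,0,0,0,75],[0,0,-40,0,0,0,75],[-26,0,-35,0,0,0,75],[-26,0,0,0,0,0,75],[-26,0,0,0,0,0,75],[0,0,0,0,0,0,75],[0,0,0,0,0,0,75]]' >/dev/null
python3 - <<'E'
from h import *
go(.512,.165,.3,93.7)
m=camera_model("wrist");im=read_camera("wrist");save("w6",im[:330])
for b in blobs(im,"black",m,.086,300): print(*b)
for b in blobs(im,"copper",m,.074,30): print('c',*b)
for b in blobs(im,"yellow",m,.064,30): print('y',*b)
for b in blobs(im,"red",m,.058,100): print('red',*b)
E
```

```text
shift [-10.2 -87.8  77.9] turn -90.0 yaw 3.7 tilt [ 0.04 -0.  ] t 13.27 open 0.88 F [ 0.9  0.6 -0.5] ff 0.0 tcp [527.8  78.  377.9]
[276. 357.] 368.6 61.6 640.4 205.5 -86.3
[453. 146.] 580.3 -72.0 53.9 44.1 20.6
[224. 129.] 582.8 123.3 55.5 9.8 1.2
[274. 107.] 603.3 82.8 69.0 53.6 3.2
c [193. 201.] 517.8 153.1 56.3 12.6 -86.3
y [275.  61.] 642.0 84.7 42.3 2.3 -86.3
red [193. 200.] 512.8 157.4 59.2 13.4 -86.3
```

View pics/w6.png

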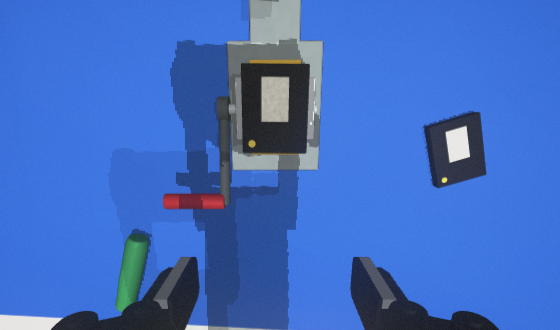

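The stack is flush: module (0.603, 0.083, 3.2°) against plate (0.604, 0.0825, 3.2°). The red bar at (193,200) gives a grip point of about (0.512, 0.163). I turn the tool by 90° over the handle.

```bash
python3 -m creep '[[-3,-29,0,0,0,0,60],[-3.4,-29,0,0,0,0,60],[-3.4,-28,0,0,0,0,60],[0,0,0,0,0,-7,50],[0,0,0,0,0,-7,50],[0,0,0,0,0,-7,50],[0,0,0,0,0,-7,50],[0,0,0,0,0,-7,50]]' >/dev/null
python3 -m creep '[[0,0,0,0,0,-7,50],[0,0,0,0,0,-7,50],[0,0,0,0,0,-7,50],[0,0,0,0,0,-7,50],[0,0,0,0,0,-7,50],[0,0,0,0,0,-7,50],[0,0,0,0,0,-7,50],[0,0,0,0,0,0,50]]' >/dev/null
python3 -c "
from h import *
go(.5124,.163,.209,93.7)"
```

```text
shift [ -0.4  -1.6 168.3] turn -5.8 yaw 87.9 tilt [-0.01 -0.01] t 14.65 open 0.588 F [-0.2 -0.6  0.6] ff 0.0 tcp [514.1 163.4 377.3]
```

```bash
python3 -m creep '[[-0.4,-1.6,30,0,0,-5.8,50],[0,0,38,0,0,0,45],[0,0,38,0,0,0,45],[0,0,30,0,0,0,45],[0,0,0,0,0,0,45],[0,0,0,0,0,0,45]]' >/dev/null
python3 -c "
from h import *
go(.5124,.163,.209,93.7)
save('s6',cv2.resize(read_camera('side')[210:330,170:330],None,fx=4,fy=4,interpolation=cv2.INTER_CUBIC))"
```

```text
shift [ 0.1  0.8 31.7] turn -0.3 yaw 93.4 tilt [-0.18 -0.05] t 15.15 open 0.525 F [ 1.  -0.2  0.2] ff 0.0 tcp [511.7 162.8 240.7]
```

View pics/s6.png

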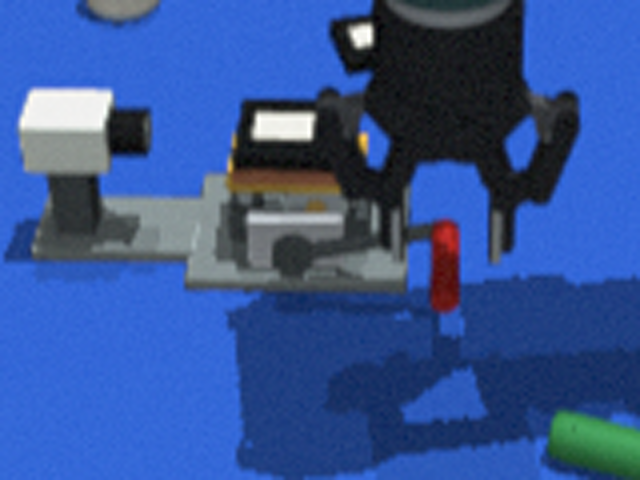

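The side view shows the fingers straddling the red bar at (445,265) in the crop, clear of the stack. I descend and close.

```bash
python3 -m creep '[[0,0.5,16,0,0,0,45],[0,0,15,0,0,0,45],[0,0,0,0,0,0,45],[0,0,0,0,0,0,25],[0,0,0,0,0,0,5],[0,0,0,0,0,0,5],[0,0,0,0,0,0,5],[0,0,0,0,0,0,5]]' >/dev/null
python3 -m creep '[[0,0,0,0,0,0,5],[0,0,0,0,0,0,5],[0,0,0,0,0,0,5],[0,0,0,0,0,0,5]]' >/dev/null
python3 - <<'E'
from h import *
go(.5124,.163,.209,93.7)
# arc in tool axes: y=stage +x, z down; step shifts per equal angle
a=np.linspace(.25,1.571,13);p=90*np.c_[-np.cos(a),-np.sin(a)];print(np.diff(p,axis=0).round(1).tolist())
E
```

```text
shift [-0.2  0.6  4. ] turn -0.2 yaw 93.5 tilt [-0.06  0.01] t 16.2 open 0.165 F [-10.9  -0.6   9.1] ff 58.4 tcp [511.8 163.1 213. ]
[[3.0, -9.4], [4.0, -9.1], [5.0, -8.6], [5.9, -8.0], [6.7, -7.3], [7.5, -6.5], [8.1, -5.6], [8.7, -4.7], [9.2, -3.7], [9.5, -2.7], [9.8, -1.6], [9.9, -0.5]]
```

```bash
python3 -m creep '[[0,3,-9.4,0,0,0,5],[0,4,-9.1,0,0,0,5],[0,5,-8.6,0,0,0,5],[0,5.9,-8,0,0,0,5],[0,6.7,-7.3,0,0,0,5],[0,7.5,-6.5,0,0,0,5],[0,0,0,0,0,0,5],[0,0,0,0,0,0,5]]' >/dev/null
cat >> h.py <<'E'
def lev():
    o=observe();d=o["tool_pos"]*1000-np.array([598.8,168.4,.0]);dx=d[0]*.998+d[1]*.061;dz=d[2]-159-32
    print("lever",round(np.arctan2(dz,-dx)-.25,3),"radius",round(np.hypot(dx,dz),1))
E
python3 -c "
from h import *
lev();go(.5988,.1684,.281,93.5)"
```

```text
lever 0.65 radius 91.8
shift [ -0.5  56.8 -18.8] turn 0.1 yaw 93.6 tilt [-0.69 -0.05] t 16.87 open 0.157 F [-35.3  -3.8  26.8] ff 59.2 tcp [541.8 165.3 262.9]
```

```bash
python3 -m creep '[[0,-2,-3,0,0,0,5],[0,8.1,-5.6,0,0,0,5],[0,8.7,-4.7,0,0,0,5],[0,9.2,-3.7,0,0,0,5],[0,0,0,0,0,0,5],[0,0,0,0,0,0,5]]' >/dev/null
python3 -c "
from h import *
lev();go(.5988,.1684,.281,93.5)"
```

```text
lever 0.996 radius 96.0
shift [-0.3 30.6  1.1] turn 0.0 yaw 93.5 tilt [0.17 0.09] t 17.37 open 0.159 F [-13.5  -0.7  18.4] ff 60.2 tcp [568.2 166.8 282. ]
```

Run:
```python
from h import *
im=read_camera("side");m=camera_model("side")
h=cv2.cvtColor(im,cv2.COLOR_RGB2HSV).astype(int);M=((h[...,0]<6)|(h[...,0]>172))&(h[...,1]>150)&(h[...,2]>70)
M[:200]=0;v,u=np.nonzero(M&(np.arange(560)[None]>200)&(np.arange(560)[None]<330));print(len(u),u.min(),u.max(),v.min(),v.max(),u.mean(),v.mean())
# ends of bar along stage y at lever angle: predicted pixels
ax=np.array([.998,.061,0]);ay=np.array([-.061,.998,0])
for L in(0,.8,.9,1.0,1.1,1.2,1.32,1.4):
    a=.25+L;g=np.array([.5990,.1676,.032])+.09*(-np.cos(a)*ax+np.sin(a)*np.array([0,0,1]))
    print(L,proj(m,g+.025*ay).round(1),proj(m,g-.005*ay).round(1))
save("s7",cv2.resize(im[200:320,170:330],None,fx=4,fy=4,interpolation=cv2.INTER_CUBIC))
```

```text
125 250 257 242 264 253.72 253.856
0 [280.3 285.9] [280.5 276.1]
0.8 [259.9 266. ] [260.7 256.4]
0.9 [256.  264.4] [256.9 254.9]
1.0 [251.9 263.2] [252.9 253.7]
1.1 [247.6 262.2] [248.7 252.7]
1.2 [243.3 261.6] [244.5 252.1]
1.32 [238.  261.3] [239.4 251.8]
1.4 [234.5 261.3] [236.  251.8]
```

View pics/s7.png

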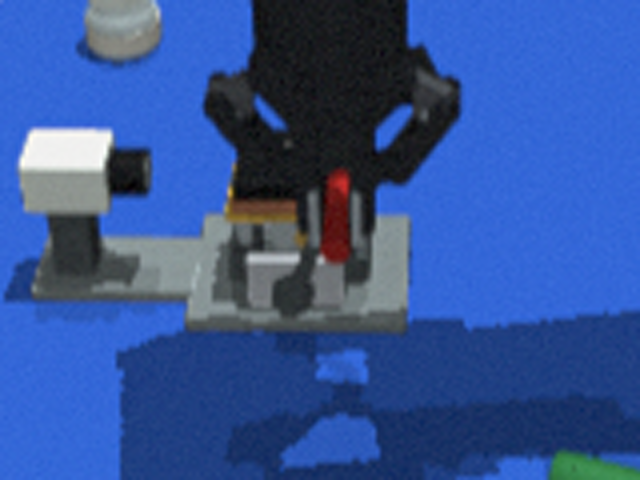

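The side crop shows the bar still between the fingers at about 0.98 rad, partway up, with the stack undisturbed. I continue the arc.

```bash
python3 -m creep '[[0,9.5,-2.5,0,0,0,5],[0,9.8,-1.6,0,0,0,5],[0,9.9,-0.5,0,0,0,5],[0,0,0,0,0,0,5],[0,0,0,0,0,0,5],[0,0,0,0,0,0,5]]' >/dev/null
cat >> h.py <<'E'
def side():
    im=read_camera("side")
    h=cv2.cvtColor(im,cv2.COLOR_RGB2HSV).astype(int);M=((h[...,0]<6)|(h[...,0]>172))&(h[...,1]>150)&(h[...,2]>70)
    M[:200]=0;M[:,:200]=0;M[:,330:]=0;v,u=np.nonzero(M);print(len(u),u.min(),u.max(),v.min(),v.max(),u.mean().round(1),v.mean().round(1));return im
E
python3 -c "
from h import *
lev();go(.5988,.1684,.281,93.5);side()
a=np.load('side.npy');import h
h.read_camera=lambda c:a
side()"
```

```text
lever 1.307 radius 96.1
shift [-0.4  1.3  6.1] turn 0.0 yaw 93.5 tilt [0.29 0.13] t 17.92 open 0.159 F [-9.9  0.6 17.3] ff 60.3 tcp [597.4 168.7 287.1]
110 236 242 242 262 239.4 252.8
125 278 283 265 286 280.5 275.9
```

```bash
python3 -m creep '[[0,1,0,0,0,0,5],[0,0,0,0,0,0,5],[0,0,0,0,0,0,5],[0,0,0,0,0,0,5],[0,0,0,0,0,0,5],[0,0,0,0,0,0,5]]' >/dev/null
python3 -c "
from h import *
lev();go(.5988,.1684,.281,93.5);im=side();print(observe()['dq'].round(2))
m=camera_model('scene');im=read_camera('scene')
q=[proj(m,[.604+x*.998-y*.061,.0825+x*.061+y*.998,.0943]) for x,y in((-.035,-.027),(.035,-.027),(.035,.027),(-.035,.027))];print(np.round(q))
for b in blobs(im[140:220],'black',dict(m,K=np.array(m['K'])-[[0,0,0],[0,0,140],[0,0,0]]),.0943,20): print('k',*b)
for b in blobs(im,'copper',m,.0823,10): print('c',*b)
m=camera_model('side');im=read_camera('side')
for b in blobs(im,'copper',m,.0823,10): print('sc',*b)
"
```

```text
lever 1.315 radius 96.1
shift [-0.5  0.6  6.1] turn 0.0 yaw 93.5 tilt [0.24 0.12] t 18.47 open 0.161 F [-11.    0.3  18.1] ff 60.4 tcp [598.2 168.8 287.1]
115 235 242 242 262 239.0 252.9
[-0.   -0.03  0.03 -0.04 -0.02 -0.1 ]
[[326. 166.]
 [348. 177.]
 [358. 164.]
 [335. 154.]]
k [382.  63.] 754.1 34.1 51.1 33.0 8.5
k [373.  43.] 703.3 79.3 33.5 18.6 -72.2
k [345.  30.] 610.7 73.6 179.3 81.3 -58.8
sc [238. 260.] 606.4 142.3 17.0 11.0 -80.6
sc [239. 247.] 611.8 99.0 43.2 9.9 -89.3
```

```bash
python3 -c "
from h import *
print(sign_off())"
```

```text
the job is handed in; nothing more can be done
None
```

I handed the job in at about 18.5 s, with no pass or fail returned. The fingers are holding the lever at about 1.31 rad (upright is 1.32), and the module was within about 1 mm of flush on the spreader when I last measured it, before the lift. The gripper then hid the stack from the scene camera, so I did not check it at the top. I also viewed 11 pictures, one over the limit of 10.

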